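# Set the elbow rest out over the lampworking bench's edge and hold it for clamping

## Task

Slide the elbow rest, padded end first, out over the front edge of the bench until the pen line across its batten lies right over the edge and the batten points straight out, square to the edge; slide it flat on the bench, never lifting it or letting its tail come up. The padded end is the heavy one and would tip off by then, so finish while still holding the batten flat and still on the bench behind the line, ready for a workmate to put the clamp on: do not let go. Leave the mug, the clamp and the paddle where they are.

Things in the scene. Friction and masses are not known exactly. Their poses are not given: they have to be found in the camera images.
- bench: fixed bench with a grey top, 1640 mm wide, top surface at height 0, 35 mm thick. Origin: on the top surface, in the middle of its straight front edge, the edge away from the robot. x points outward over the edge, y runs along the edge, z up. Its place and yaw vary. Beyond the edge there is nothing down to the floor. A brass burner 150 high is fixed on it, 460 to the -y side.
- elbow_rest: loose elbow rest, 0.45 to 0.8 kg, flat on the bench: a beech batten 320 long, 60 wide, 18 thick, a cushion on its outer end. A black pen line, 3 wide, runs across and round the batten. Origin: on the underside, mid-width, straight below the line. x runs along the batten to the padded end, y across, z up. Outer end at x = +155, tail end at -165. At the start the line is 90 to 140 behind the edge.
- cushion (a point): middle of the top of the grey cushion (104 long, 110 wide; with its saddle it covers x = +51 to +155 of the elbow rest, top 68 above the underside). It makes the outer end heavy: the centre of mass lies about 50 outward of the line, so with no hand on it the rest tips once it overhangs by more than about 105.
- tail (a point): middle of the batten's tail end, on its underside, at x = -165 of the elbow rest. From here to the line and up to x = +50 the batten is bare and can be gripped across its 60 width from above. Wood on bench: friction about 0.6; fingers closing on it may press it down and make it drag.
- mug: white mug, 80 across, 92 high, with a handle, standing on the bench; origin at the centre of its underside. Not to be moved.
- g_clamp: grey G-clamp, about 175 long, 85 wide, 18 high, lying flat on the bench; origin near the middle of its frame, at bench height. Not to be moved.
- paddle: flat dark graphite block, 75 by 50 by 14, with a round wooden handle, 210 long overall, lying on the bench; origin at bench height near the middle of its length. Not to be moved.

How it is judged:
At the end, for the whole second after the job is handed in: Pen line over the front edge within 8 mm, padded end outward, square within 0.1 rad, tilt under 0.04 rad, tail under 6 mm off the top, still, carried by the bench and held by the fingers with over 1 N; mug, clamp and paddle within 30 mm of where they stood (x of elbow_rest in the frame of bench between -0.008 and 0.008 m and angle between the x axis of elbow_rest and the x axis of bench, either way round below 0.1 rad and x of tail in the frame of bench below -0.12 m and angle between elbow_rest's own z axis and vertical below 0.04 rad and height (world z) of tail below 0.006 m and contact force between the fingers and elbow_rest above 1 N and contact force between elbow_rest and bench above 1 N and linear speed of elbow_rest below 0.01 m/s and distance of each of mug, g_clamp, paddle from where it was at the start of the episode below 0.03 m); the arm keeps its last pose, push and grip.
It fails at once if the elbow rest was lifted, or its tail came up more than 25 mm off the bench (height (world z) of tail above 0.025 m).
It fails at once if the elbow rest tipped (angle between elbow_rest's own z axis and vertical above 0.15 rad).
It fails at once if the mug, clamp or paddle was pushed away or knocked over (distance of any of mug, g_clamp, paddle from where it was at the start of the episode above 0.03 m or angle between mug's own z axis and vertical above 0.5 rad).
It also fails if it takes over 38 s, if anything falls off the work surface, if the arm or the gripper's body presses on something with over 40 N, if the wrist force passes 120 N, or if a joint passes its speed limit or range.

## Robot

A 6-joint arm with a two-finger parallel gripper is mounted at the origin on the work surface. World frame = base frame: x ahead of the robot, y to its left, z up, the work surface at z = 0. Lengths are in m, angles in rad, forces in N, time in s.
With the tool pointing down it reaches from about 0.325 to 1 m from the base axis. Payload 5.1 kg.
Tool frame: the origin (TCP) lies on the centre line of the jaws, within the pads' length; the fingertips stand robot.tips_ahead ahead of it and the grasp point (between the pads) lies 11 mm behind it (robot.tips_ahead is the distance from the TCP to the fingertips, in m); z points along the fingers, y is the line along which they close (so a half turn about z gives the same grasp; the last joint's range is limited). The gripper opens to 85 mm and grips with 20 to 120 N. Pads are 22 mm wide; open, the fingers measure 114 mm over their backs; the gripper's body (76 mm by 85 mm) begins 54 mm behind the grasp point. The pads swing forward as they close: fully open they stand 13 mm farther back than shut.
Start: joints at [-1.375, 0.124, 1.65, -0, 1.367, -0.083], TCP at [0.179, -0.625, 0.239] pointing down, gripper open.
Joint ranges: [-2.61, 2.61], [-1.02, 2.33], [0.03, 2.71], [-1.35, 4.49], [0.32, 2.68], [-2.91, 2.91]. Speed limits (rad/s): [2.57, 2.57, 3.14, 3.14, 3.14, 3.14].

## Interface

Orientations are given as a unit quaternion [x, y, z, w].
In Python, from workcell import robot gives the robot as it stands.
- The arm moves only by the tool move_arm, never from a script. Its argument "deltas" is a list of rows, each a list of 3 entries, a list of its own where there are three numbers: the opening, from -1 (shut) to 1 (fully open), then the shift along the tool's x, y, z in m, then the turn, a rotation vector about the tool's x, y, z in rad. A call has 1 to 20 rows; each row shifts and turns the commanded pose from where the row before left it, along the tool's axes as they then stand; what a row does not reach is not made up. A row lasts 1/10 s, in which the tool goes at most 50 mm and 8.59 degrees, less where a joint would pass 70% of its speed; a pose out of reach is approached as far as the arm can. A call with a gripper value outside its range is refused whole. The fingers move at their own pace and stop on an object; the grip force is fixed at half the most. Time passes only in rows, so rows that do not move let the fingers close. It gives the time, the measured TCP pose, the force, the opening and the grip force at its end, in the units of the state.
- robot.sense(): the state, without advancing time (a new reading comes with each control period).
- robot.read_camera(name): name is "side" or "top"; returns a dict with "img" (400x640x3 uint8, blue, green, red), "depth" (400x640 float32, m along the optical axis (not along the pixel's ray), 0 where there is no reading), "fovy" (degrees; the focal length in pixels is half the picture's height over the tangent of half this angle, whatever the lens; pixels are square), "cx", "cy" (the principal point, pixels), "dist_coeffs" ([k1, k2, p1, p2, k3] as OpenCV has them; the pictures are not rectified), "T" (4x4, takes a point from camera to world coordinates). Camera axes: x right, y up, looking along -z (the intrinsics and any distortion apply to the point x, -y, -z); pixel columns grow to the right and rows downward; lengths in m; the calibration is good to about 2 mm. A picture is of the moment at which its call begins.
- robot.sign_off(): hands the job in; it is judged then, once.
The state is a dict: "time": time; "qpos": joint angles; "qvel": joint speeds; "joint_torque": joint torques, N m; "tcp_pos": TCP position; "orientation": TCP orientation; "contact_force": force on the tool from outside, world axes, zero at the start; "moment": the same for the moment, N m; "finger_gap": opening from 0.0 (shut) to 1.0 (fully open); "grasp_force": force on a finger pad.
Only numpy, scipy, OpenCV 4.12 (cv2) and the standard library are available. Lean on these libraries where they do the work, as an engineer would, in place of code of your own. Each camera call takes 0.05 s, during which the arm holds its last target. There are 200 camera calls.

## Working session

There is one attempt and no reset: what is moved stays moved. The work goes in short steps, Python scripts to look and compute and a tool call to move; the robot and the scene stay as the last step left them, time stands still between calls to the robot, and variables do not carry over. Pictures are saved under pics/ and viewed, at most 10 in all, crops included, and the job is handed in when it is done.

Besides the shell and the picture viewer there is one more tool, called as name(argument=value, ...), one argument or row to a line, values as JSON. move_arm: Moves the arm, as the interface text tells. Its arguments: {"type":"object","properties":{"deltas":{"type":"array","items":{"type":"array"}}},"required":["deltas"]}

```bash
mkdir -p pics
cat > h.py <<'E'
import numpy as np, cv2
from workcell import robot
def cam(n):
    c=robot.read_camera(n); h=c["img"].shape[0]
    f=h/2/np.tan(np.radians(c["fovy"])/2)
    c["K"]=np.array([[f,0,c["cx"]],[0,f,c["cy"]],[0,0,1.]]); c["D"]=np.array(c["dist_coeffs"],float); c["T"]=np.array(c["T"]); return c
def rays(c,px):
    u=cv2.undistortPoints(np.array(px,float).reshape(-1,1,2),c["K"],c["D"]).reshape(-1,2)
    d=np.c_[u[:,0],-u[:,1],-np.ones(len(u))]
    return c["T"][:3,3], d@c["T"][:3,:3].T
def plane(c,px,z):
    o,d=rays(c,px); return o+d*((z-o[2])/d[:,2])[:,None]
def depthpt(c,px):
    o,d=rays(c,px); return np.array([o+k*c["depth"][int(round(p[1])),int(round(p[0]))] for p,k in zip(px,d)])
def proj(c,P):
    q=(np.atleast_2d(P)-c["T"][:3,3])@c["T"][:3,:3]; q=q*[1,-1,-1]
    return cv2.projectPoints(q,np.zeros(3),np.zeros(3),c["K"],c["D"])[0].reshape(-1,2)
E
python3 - <<'E'
from h import *
for n in("top","side"):
    c=cam(n); cv2.imwrite(f"pics/{n}0.png",c["img"]); print(n,c["fovy"],c["T"].round(3).tolist(),c["D"])
    np.savez(f"{n}0.npz",**c)
s=robot.sense(); print(s,robot.tips_ahead)
E
```

```text
top 53.91461360999432 [[0.028, 0.981, -0.193, 0.364], [-0.999, 0.032, 0.018, 0.079], [0.023, 0.192, 0.981, 1.037], [0.0, 0.0, 0.0, 1.0]] [-0.04714093  0.          0.          0.          0.        ]
side 42.30904504346532 [[-0.95, 0.178, -0.256, 0.231], [-0.312, -0.529, 0.789, 1.143], [0.005, 0.83, 0.558, 0.827], [0.0, 0.0, 0.0, 1.0]] [-0.02500185  0.          0.          0.          0.        ]
{'time': 0.1, 'qpos': array([-1.37462725e+00,  1.24463118e-01,  1.65154674e+00,  2.89923264e-05,
        1.36751081e+00, -8.25944657e-02]), 'qvel': array([ 0.00089415, -0.00178083, -0.00286298, -0.00059949,  0.00106668,
        0.00054077]), 'joint_torque': array([ 2.03614818e-04, -4.24929214e+01, -3.66654074e+01, -2.43120280e-05,
        3.96607647e-03, -8.09583952e-06]), 'tcp_pos': array([ 0.17873544, -0.624379  ,  0.2381554 ]), 'orientation': array([ 9.90302025e-01,  1.38927931e-01, -4.05420133e-05, -9.63259216e-04]), 'contact_force': array([ 0.64564386, -0.39292879,  0.20687213]), 'moment': array([0.02206908, 0.00268348, 0.01356537]), 'grasp_force': 0.0, 'finger_gap': 1.000619098689034} 0.008
```

View pics/top0.png

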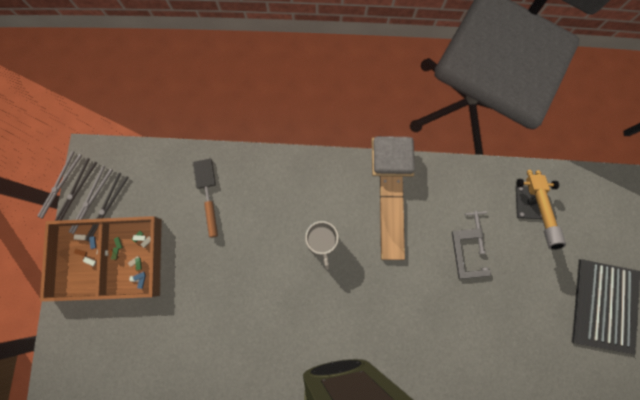

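View pics/side0.png

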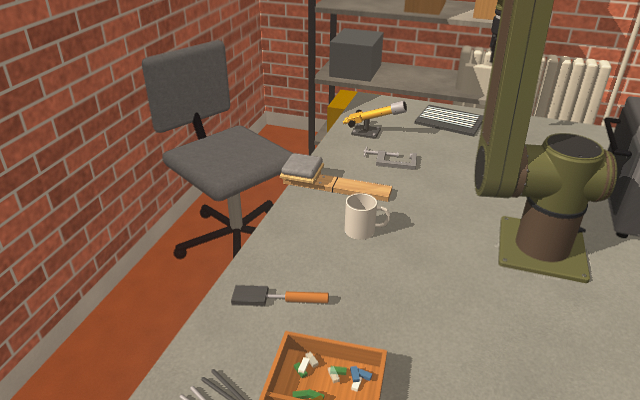

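The top view shows the bench's front edge running from about (72,135) to (510,157). The batten goes from tail (393,260) up to the cushion at (393,155), with a pen line near row 197. The mug is at (322,238), the clamp at (472,248) and the paddle at (206,195). The side view shows the batten from (392,192) to the cushion at (303,167).

```bash
cat > m.py <<'E'
from h import *
def edge(c):
    g=c["img"].astype(int); P=[]
    for u in list(range(150,365,3))+list(range(425,475,3)):
        col=g[:,u]; red=(col[:,2]-col[:,0])>35
        r=[v for v in range(120,175) if red[v-3:v].all() and not red[v:v+4].any()]
        if r: P.append((u,r[0]-.5))
    W=plane(c,P,0)[:,:2]
    for _ in range(3):
        vx,vy,x,y=cv2.fitLine(W.astype(np.float32),cv2.DIST_HUBER,0,.01,.01).ravel()
        n=np.array([vy,-vx]); n*=np.sign(n[0]); e=(W-[x,y])@n; W=W[abs(e)<.004]
    return n,float(n@[x,y]),len(W),e.std()
E
python3 - <<'E'
from m import *
t=dict(np.load("top0.npz")); s=dict(np.load("side0.npz"))
n,d,k,sd=edge(t); print("edge n",n,"d",d,k,sd, "yaw",np.arctan2(n[1],n[0]))
def batten(c,roi):
    x0,x1,y0,y1=roi; hsv=cv2.cvtColor(c["img"],cv2.COLOR_BGR2HSV)
    m=cv2.inRange(hsv,(8,70,90),(25,255,255)); k=np.zeros_like(m); k[y0:y1,x0:x1]=m[y0:y1,x0:x1]
    return k
mt=batten(t,(370,415,178,275)); ct=max(cv2.findContours(mt,0,2)[0],key=cv2.contourArea)
r=cv2.minAreaRect(ct); print("top rect px",r)
b=cv2.boxPoints(r); W=plane(t,b,.018); print(W.round(4))
print("sides",np.linalg.norm(np.diff(W[[0,1,2]],axis=0),axis=1))
print("depth z batten top",depthpt(t,[(392,225),(392,245),(393,155)]).round(4), "bench",depthpt(t,[(350,200),(430,220),(392,280)])[:,2].round(4))
g=cv2.cvtColor(t["img"],6)
for v in range(178,210): print(v,g[v,384:402:3])
a=cv2.resize(t["img"][130:270,360:430],None,fx=4,fy=4,interpolation=2)
b=cv2.resize(s["img"][140:215,270:405],None,fx=3,fy=3,interpolation=2)
o=np.zeros((560,280+405,3),np.uint8);o[:,:280]=a;o[:225,280:]=b
cv2.imwrite("pics/crop1.png",o)
E
```

```text
edge n [ 0.99978036 -0.02095756] d 0.7154089212417603 89 0.000887795208083404 yaw -0.020959096
top rect px ((392.0, 218.5), (81.0, 24.0), 90.0)
[[ 0.6266 -0.0786  0.018 ]
 [ 0.6289 -0.1434  0.018 ]
 [ 0.4133 -0.1415  0.018 ]
 [ 0.4116 -0.0792  0.018 ]]
sides [0.06484906 0.21563014]
depth z batten top [[ 0.501  -0.1107  0.0166]
 [ 0.4485 -0.1103  0.0184]
 [ 0.6757 -0.1043  0.0694]] bench [ 0.0001 -0.0003  0.0017]
178 [105 104 107 104 108 108]
179 [105 105 107 105 108 108]
180 [102 105 107 105 105 106]
181 [101 104 107 105 105 104]
182 [100 104 108 105 106 103]
183 [104 105 107 105 108 105]
184 [104 104 107 106 109 108]
185 [105 105 108 104 109 108]
186 [109 105 107 105 109 108]
187 [113 105 108 106 109 108]
188 [125 105 107 106 109 108]
189 [137 109 108 106 109 108]
190 [146 121 112 109 110 109]
191 [148 138 124 120 116 114]
192 [147 147 142 138 135 133]
193 [148 148 152 148 153 150]
194 [143 144 150 147 154 150]
195 [123 123 129 129 139 137]
196 [104  99 103 106 117 115]
197 [119 116 121 119 126 123]
198 [141 142 149 144 150 147]
199 [145 148 155 151 158 154]
200 [145 148 155 151 159 155]
201 [145 148 156 151 158 154]
202 [145 149 155 152 159 155]
203 [145 147 154 151 159 154]
204 [144 147 155 152 159 155]
205 [144 147 156 152 159 154]
206 [144 147 155 151 160 154]
207 [143 146 155 151 159 154]
208 [142 146 156 152 159 153]
209 [142 146 156 151 159 153]
```

View pics/crop1.png

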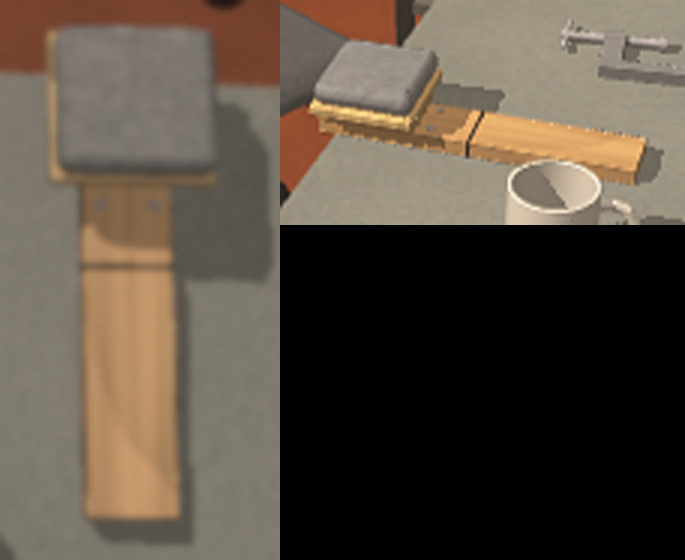

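The crop shows the pen line clearly at about (391.3,196.3) in the top image and (335,182) in the side image. The batten is nearly straight, leaning slightly.

```bash
cat >> m.py <<'E'
def rest(c,v0,v1,z=.018,u0=360,u1=430,n=None):
    hsv=cv2.cvtColor(c["img"],cv2.COLOR_BGR2HSV); m=cv2.inRange(hsv,(8,70,60),(25,255,255))
    L=[];R=[]
    for v in range(v0,v1):
        q=np.flatnonzero(m[v,u0:u1])+u0
        if len(q)>10: L.append((q[0]-.5,v));R.append((q[-1]+.5,v))
    A=[plane(c,x,z)[:,:2] for x in(L,R)]
    f=[cv2.fitLine(a.astype(np.float32),cv2.DIST_HUBER,0,.01,.01).ravel() for a in A]
    yaw=[np.arctan(q[1]/q[0]) for q in f]
    return yaw,f
E
python3 - <<'E'
from m import *
t=dict(np.load("top0.npz")); s=dict(np.load("side0.npz"))
n,d,k,sd=edge(t)
yaw,f=rest(t,202,255); print("batten yaw sides",yaw)
mid=[(391.4,196.2)]; P=plane(t,mid,.018)[0]; print("line",P,"behind edge",n@P[:2]-d)
x=P[0]; ys=[q[3]+(x-q[2])*q[1]/q[0] for q in f]; print("y of sides at line",ys,"mid",np.mean(ys))
o1,d1=rays(t,mid);o2,d2=rays(s,[(335.2,182)])
A=np.c_[d1[0],-d2[0]]; k=np.linalg.lstsq(A,o2-o1,rcond=None)[0]; p,q=o1+k[0]*d1[0],o2+k[1]*d2[0]
print("two-view",p,q)
print("mug",plane(t,[(322,238)],.092),"clamp left",plane(t,[(454,250)],.018),"tail",plane(t,[(393,259.5)],.018))
E
```

```text
batten yaw sides [np.float32(0.027946714), np.float32(0.018189419)]
line [ 0.57782841 -0.10914104  0.018     ] behind edge -0.13542009416619083
y of sides at line [np.float64(-0.07621520585356821), np.float64(-0.140889496320411)] mid -0.1085523510869896
two-view [ 0.57804742 -0.10933435  0.01695504] [ 0.57690826 -0.1095161   0.01674991]
mug [[0.45429295 0.07242059 0.092     ]] clamp left [[ 0.43986136 -0.27333284  0.018     ]] tail [[ 0.41122727 -0.11286337  0.018     ]]
```

move_arm(
  deltas=[
    [1, [0, 0, 0], [0, 0, 0.086]],
    [1, [0, 0, 0], [0, 0, 0.085]],
    [1, [0, 0, 0], [0, 0, 0.085]],
    [1, [0.02, -0.0316, 0], [0, 0, 0]],
    [1, [0.02, -0.0316, 0], [0, 0, 0]],
    [1, [0.02, -0.0316, 0], [0, 0, 0]],
    [1, [0.02, -0.0316, 0], [0, 0, 0]],
    [1, [0.02, -0.0316, 0], [0, 0, 0]],
    [1, [0.02, -0.0316, 0], [0, 0, 0]],
    [1, [0.02, -0.0316, 0], [0, 0, 0]],
    [1, [0.02, -0.0316, 0], [0, 0, 0]],
    [1, [0.02, -0.0316, 0], [0, 0, 0]],
    [1, [0.02, -0.0316, 0], [0, 0, 0]],
    [1, [0.02, -0.0316, 0], [0, 0, 0]],
    [1, [0.02, -0.0316, 0], [0, 0, 0]],
    [1, [0.02, -0.0316, 0], [0, 0, 0]],
    [1, [0.02, -0.0316, 0], [0, 0, 0]],
    [1, [0.02, -0.0316, 0], [0, 0, 0]],
    [1, [0.021, -0.0316, 0], [0, 0, 0]],
  ],
)

```text
time: 2.0
tcp_pos: [0.4885, -0.1105, 0.2389]
orientation: [1.0, 0.011, -0.0, -0.0]
contact_force: [0.3, -0.5, 0.8]
finger_gap: 1.0
grasp_force: 0.0
```

move_arm(
  deltas=[
    [1, [0, 0, 0], [0, 0, 0]],
    [1, [0, 0, 0], [0, 0, 0]],
  ],
)

```text
time: 2.2
tcp_pos: [0.4882, -0.1114, 0.2388]
orientation: [1.0, 0.012, -0.001, -0.0]
contact_force: [0.2, -0.0, -0.2]
finger_gap: 0.998
grasp_force: 0.0
```

move_arm(
  deltas=[
    [1, [0, 0, 0.03], [0, 0, 0]],
    [1, [0, 0, 0.03], [0, 0, 0]],
    [1, [0, 0, 0.03], [0, 0, 0]],
    [1, [0, 0, 0.03], [0, 0, 0]],
    [1, [0, 0, 0.03], [0, 0, 0]],
    [1, [0, 0, 0.02], [0, 0, 0]],
    [1, [0, 0, 0.015], [0, 0, 0]],
    [1, [0, 0, 0.01], [0, 0, 0]],
    [1, [0, 0, 0.01], [0, 0, 0]],
    [1, [0, 0, 0.008], [0, 0, 0]],
    [1, [0, 0, 0.008], [0, 0, 0]],
    [1, [0, 0, 0.006], [0, 0, 0]],
    [1, [0, 0, 0], [0, 0, 0]],
    [1, [0, 0, 0], [0, 0, 0]],
  ],
)

```text
time: 3.6
tcp_pos: [0.4884, -0.1121, 0.0125]
orientation: [1.0, 0.011, 0.0, 0.0]
contact_force: [-0.8, 0.0, 0.4]
finger_gap: 1.0
grasp_force: 0.0
```

Run:
```python
from m import *
t=cam("top"); s=cam("side"); st=robot.sense(); print(st["tcp_pos"],st["contact_force"],st["finger_gap"])
a=cv2.resize(t["img"][130:290,340:440],None,fx=3.5,fy=3.5,interpolation=2)
b=cv2.resize(s["img"][120:230,270:420],None,fx=3,fy=3,interpolation=2)
o=np.zeros((560,350+450,3),np.uint8);o[:,:350]=a;o[:330,350:]=b
cv2.imwrite("pics/c2.png",o)
```

```text
[ 0.48870741 -0.11219081  0.01284005] [-0.2096341   0.49196724  0.55835152] 0.9992086454848725
```

View pics/c2.png

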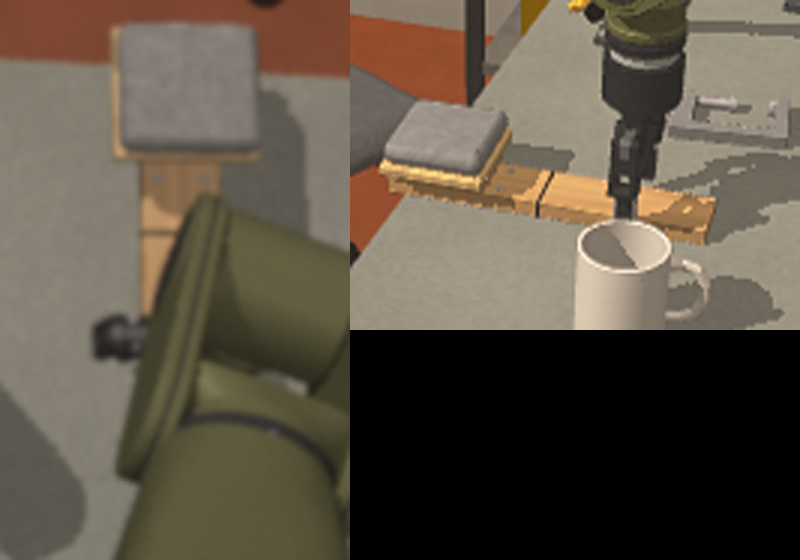

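The gripper straddles the batten mid-way behind the line. The line is still visible at crop (155,232) in the top view and (543,195) in the side view. I'll lower slightly and close.

move_arm(
  deltas=[
    [1, [0, 0, 0.003], [0, 0, 0]],
    [0.6, [0, 0, 0], [0, 0, 0]],
    [0.4, [0, 0, 0], [0, 0, 0]],
    [0.2, [0, 0, 0], [0, 0, 0]],
    [-0.2, [0, 0, 0], [0, 0, 0]],
    [-1, [0, 0, 0], [0, 0, 0]],
    [-1, [0, 0, 0], [0, 0, 0]],
    [-1, [0, 0, 0], [0, 0, 0]],
    [-1, [0, 0, 0], [0, 0, 0]],
    [-1, [0, 0, 0], [0, 0, 0]],
  ],
)

```text
time: 4.7
tcp_pos: [0.4885, -0.1124, 0.01]
orientation: [1.0, 0.011, 0.0, 0.0]
contact_force: [-2.1, -0.5, 5.9]
finger_gap: 0.684
grasp_force: 65.2
```

move_arm(
  deltas=[
    [-1, [0.005, 0, 0], [0, 0, 0.004]],
    [-1, [0.008, 0, 0], [0, 0, 0.005]],
    [-1, [0.008, 0, 0], [0, 0, 0.005]],
    [-1, [0.008, 0, 0], [0, 0, 0.005]],
    [-1, [0.008, 0, 0], [0, 0, 0.005]],
    [-1, [0.008, 0, 0], [0, 0, 0.005]],
    [-1, [0.008, 0, 0], [0, 0, 0.005]],
    [-1, [0.008, 0, 0], [0, 0, 0.005]],
    [-1, [0.008, 0, 0], [0, 0, 0.005]],
    [-1, [0.005, 0, 0], [0, 0, 0]],
    [-1, [0, 0, 0], [0, 0, 0]],
  ],
)

```text
time: 5.8
tcp_pos: [0.5612, -0.1121, 0.01]
orientation: [1.0, -0.01, -0.002, -0.0]
contact_force: [-7.4, -0.3, 9.6]
finger_gap: 0.681
grasp_force: 65.9
```

Run:
```python
from m import *
t=cam("top"); s=cam("side"); st=robot.sense(); print(st["tcp_pos"],st["contact_force"],st["finger_gap"],st["grasp_force"])
np.savez("top1.npz",**t)
a=cv2.resize(t["img"][100:260,340:440],None,fx=3.5,fy=3.5,interpolation=2)
b=cv2.resize(s["img"][120:230,240:390],None,fx=3,fy=3,interpolation=2)
o=np.zeros((560,350+450,3),np.uint8);o[:,:350]=a;o[:330,350:]=b
cv2.imwrite("pics/c3.png",o)
```

```text
[ 0.56118869 -0.11208268  0.00999888] [-7.62233118  0.70936608  9.4996555 ] 0.6786719906154481 65.73320388793945
```

View pics/c3.png

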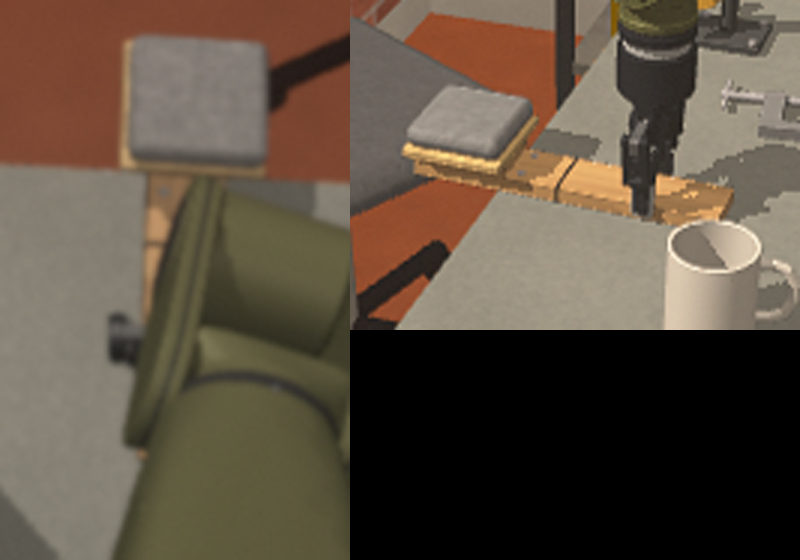

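The rest follows well: the cushion is past the edge, with the line at crop (155,243), about 60 mm short. Tail is flat in the side view.

move_arm(
  deltas=[
    [-1, [0.004, 0, 0], [0, 0, 0]],
    [-1, [0.008, 0, 0], [0, 0, 0]],
    [-1, [0.008, 0, 0], [0, 0, 0]],
    [-1, [0.008, 0, 0], [0, 0, 0]],
    [-1, [0.008, 0, 0], [0, 0, 0]],
    [-1, [0.008, 0, 0], [0, 0, 0]],
    [-1, [0.006, 0, 0], [0, 0, 0]],
    [-1, [0.003, 0, 0], [0, 0, 0]],
    [-1, [0, 0, 0], [0, 0, 0]],
  ],
)

```text
time: 6.8
tcp_pos: [0.6138, -0.1132, 0.01]
orientation: [1.0, -0.01, -0.002, -0.0]
contact_force: [-9.1, -0.4, 9.9]
finger_gap: 0.682
grasp_force: 65.8
```

Run:
```python
from m import *
t=cam("top"); s=cam("side"); st=robot.sense(); print(st["tcp_pos"],st["orientation"],st["contact_force"],st["finger_gap"],st["grasp_force"])
np.savez("top2.npz",**t); np.savez("side2.npz",**s)
print(edge(t))
a=cv2.resize(t["img"][100:180,350:420],None,fx=5,fy=5,interpolation=2)
b=cv2.resize(s["img"][140:220,260:340],None,fx=5,fy=5,interpolation=2)
o=np.zeros((400,350+400,3),np.uint8);o[:,:350]=a;o[:,350:]=b
cv2.imwrite("pics/c4.png",o)
```

```text
[ 0.61380113 -0.11326429  0.00998382] [ 9.99943361e-01 -1.04153191e-02 -2.19006659e-03 -1.91015830e-06] [-8.90591087 -0.35780674 10.61942543] 0.684456885530378 65.7737410068512
(array([ 0.99976265, -0.02178552], dtype=float32), 0.7149618268013, 80, np.float64(0.0008411664632188725))
```

View pics/c4.png

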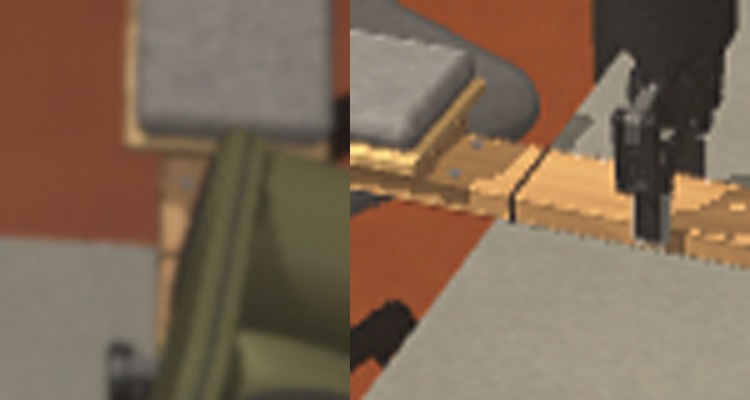

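The line is nearly at the edge: top crop (170,256), side crop's lower end (512,222), where the bench edge meets the batten at about (500,222).

Run:
```python
from m import *
t=dict(np.load("top2.npz")); s=dict(np.load("side2.npz"))
n,d,_,_=edge(dict(np.load("top0.npz")))
g=cv2.cvtColor(t["img"],6).astype(float)
for u in (383,384,385):
    v=np.arange(148,156); b=g[v,u]; print(u,b)
    w=np.clip(np.median(b)-b-5,0,None); vc=(w*v).sum()/w.sum(); P=plane(t,[(u,vc)],.018)[0]; print(vc,P,"behind edge",n@P[:2]-d)
P=plane(s,[(292.3,184.2),(291.9,183.6)],0.0); print("side low end",P,P[:,:2]@n-d)
P=plane(s,[(292.2,178.9),(298.7,169.8)],.018); print("side top line ends",P,P[:,:2]@n-d)
hsv=cv2.cvtColor(t["img"],cv2.COLOR_BGR2HSV)
m=(t["img"][...,1]>80)&(t["img"][...,2].astype(int)-t["img"][...,0]>25)
L=[]
for v in range(155,166):
    q=[u for u in range(376,392) if m[v,u]]
    if q: L.append((q[0]-.5,v))
W=plane(t,L,.018); print(len(W)); f=cv2.fitLine(W[:,:2].astype(np.float32),2,0,.01,.01).ravel(); print("batten yaw",np.arctan(f[1]/f[0]),"edge",np.arctan2(n[1],n[0]))
```

```text
383 [143. 131. 109. 110. 133. 139. 136. 130.]
150.4857142857143 [ 0.70408118 -0.08674732  0.018     ] behind edge -0.009664380464765365
384 [148. 134. 108. 105. 124. 125. 117. 106.]
152.1090909090909 [ 0.69956471 -0.08947426  0.018     ] behind edge -0.014122699151483342
385 [134. 116.  93.  82.  90.  82.  73.  66.]
154.65217391304347 [ 0.69244731 -0.09219182  0.018     ] behind edge -0.02118158643100465
side low end [[ 0.70244138 -0.08233247  0.        ]
 [ 0.7047524  -0.08511698  0.        ]] [-0.01139634 -0.00902748]
side top line ends [[ 0.7027493  -0.08333916  0.018     ]
 [ 0.7023418  -0.13955465  0.018     ]] [-0.01106739 -0.01029666]
11
batten yaw -0.07880083 edge -0.020959096
```

move_arm(
  deltas=[
    [-1, [0.003, 0, 0], [0, 0, 0]],
    [-1, [0.004, 0, 0], [0, 0, 0]],
    [-1, [0.003, 0, 0], [0, 0, 0]],
    [-1, [0, 0, 0], [0, 0, 0]],
    [-1, [0, 0, 0], [0, 0, 0]],
    [-1, [0, 0, 0], [0, 0, 0]],
  ],
)

```text
time: 7.5
tcp_pos: [0.6237, -0.1135, 0.01]
orientation: [1.0, -0.01, -0.002, -0.0]
contact_force: [-8.1, -0.9, 9.9]
finger_gap: 0.685
grasp_force: 65.8
```

Run:
```python
from m import *
s=cam("side"); st=robot.sense(); print(st["tcp_pos"],st["orientation"],st["contact_force"],st["grasp_force"])
np.savez("side3.npz",**s)
n,d,_,_=edge(dict(np.load("top0.npz")))
e=n*d; tt=np.array([-n[1],n[0]])
o=cv2.resize(s["img"][140:220,240:380],None,fx=5,fy=5,interpolation=2)
E=[np.r_[e+tt*y,0] for y in(-.05,.15)]; q=((proj(s,E)-[240,140]+.5)*5).astype(int); cv2.line(o,tuple(map(int,q[0])),tuple(map(int,q[1])),(0,255,0),1)
cv2.imwrite("pics/c5.png",o)
```

```text
[ 0.6237312  -0.11350741  0.00998325] [ 9.99942398e-01 -1.05128212e-02 -2.16352724e-03 -2.12021555e-05] [-8.53832372  0.47932273  9.96728377] 65.75496912002563
```

View pics/c5.png

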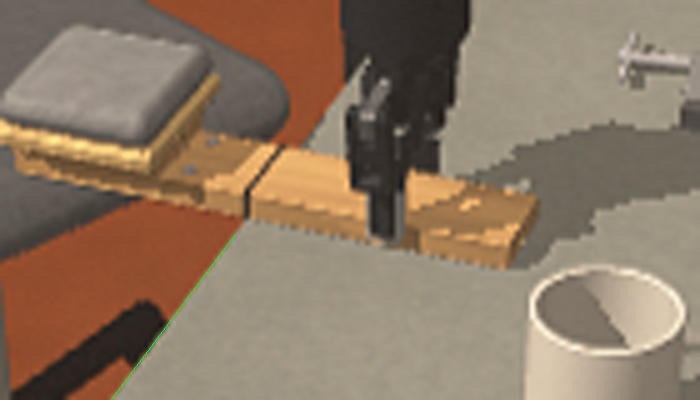

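The line's lower end, at crop (248,216), sits about 2 mm inside the overlaid edge. The rest is flat and the batten square. I'll nudge it 1.5 mm, settle and hand in.

move_arm(
  deltas=[
    [-1, [0.0015, 0, 0], [0, 0, 0]],
    [-1, [0, 0, 0], [0, 0, 0]],
    [-1, [0, 0, 0], [0, 0, 0]],
    [-1, [0, 0, 0], [0, 0, 0]],
    [-1, [0, 0, 0], [0, 0, 0]],
  ],
)

```text
time: 8.05
tcp_pos: [0.6246, -0.1135, 0.01]
orientation: [1.0, -0.01, -0.003, -0.0]
contact_force: [-11.3, 0.3, 12.5]
finger_gap: 0.687
grasp_force: 65.9
```

Run:
```python
from m import *
s=robot.sense(); print(s["tcp_pos"],s["grasp_force"],s["contact_force"]); print(robot.sign_off())
```

```text
[ 0.62462541 -0.11349639  0.00998126] 65.93404769897461 [-11.27288796   0.31165546  12.54610112]
the job is handed in; nothing more can be done
None
```

I slid the elbow rest out flat until the pen line was over the front edge, within about 2 mm by my measurements, and square to it by the gripper's angle; it is still gripped at about 66 N, and I handed the job in at 8 s, with no verdict returned.

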